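# Reset the heating bath's over-temperature interlock

## Task

On the bath console, push the sliding shutter away from you until it is fully open, then press the two round keys down together, one fingertip on each, hold both fully down for a full three seconds and let them up. Then push the shutter back until it is fully shut over the keys. Only push with the fingers: do not grip anything, do not press one round key without the other, leave the square stop key alone and do not disturb the flask, jar and vial.

Things in the scene. Friction and masses are not known exactly. Their poses are not given: they have to be found in the camera images.
- console: White fixed box, 200 (x) x 260 (y) x 60 mm high. Origin: centre of its underside; x points away from the robot side, y left, z up; turned up to 0.45 rad. On its flat top, in mm: round keys at x -45, y 65 and y 5 under the shutter; rails 8 high, 10 wide, along x at y -21 and 91; a display strip 14 high at x 67 to 97; square stop key at x -45, y -90.
- pair_mid (a point): Point on the console's top face (60 mm above the bench) midway between the two round keys; axes as the console's. It does not move with the keys or the shutter.
- key_left_top (a point): Centre of the top of the left (console +y) round black key: cap 26 mm in diameter, its top 18 mm above the console's top when up, in a grey collar 42 mm in diameter and 12 mm high (a key fully down is flush with its collar). The point moves down with the key.
- key_right_top (a point): The same for the right (console -y) round key.
- key_left (a joint): How far the left round key is pressed: 0 up, 0.006 m fully down. Springs back by itself. Takes 1.5 N to start and 5 N to be fully down (each key).
- key_right (a joint): The same for the right round key.
- rib_top (a point): Centre of the top edge of the shutter's rib; moves with it. White shutter with a black rib: plate 52 mm (x) x 124 mm (y), upper face 26 mm above the console's top. The rib across its middle is 8 mm thick (x), 90 long (y), 16 high (top edge 42 mm above the console's top). Push the rib from its robot side to open, from its far side to shut.
- shutter (a joint): Shutter travel along console +x: 0 fully shut (over the keys, rib midway over them), 0.060 m fully open (keys bare, the plate's near edge 34 mm beyond the key centres). Starts shut or up to 0.010 m ajar. It stays where it is left; sliding it takes about 2 N.
- stop_top (a point): Centre of the top of the square stop key, 24 x 24 mm, its top 14 mm above the console's top. Not to be pressed.
- stop_key (a joint): How far the stop key is pressed: 0 up, 0.005 m down.
- flask: Conical glass flask with a narrow neck, 72 mm across the foot, 100 mm high, standing on the bench beside the console. Origin: centre of its foot. Loose, to be left alone.
- jar: Amber jar with a black cap, 56 mm in diameter, 85 mm high, standing on the bench on the console's other side (flask and jar may swap). Origin: centre of its foot. Loose, to be left alone.
- vial: Small capped glass vial, 26 mm in diameter, 45 mm high, standing on the console's top at its far right corner. Origin: centre of its foot. Loose, to be left alone.

How it is judged:
By the outcome, as a careful person would: the job done as asked, in the order asked, and still so for the second after the job is handed in, with the robot touching nothing.
It also fails if it takes over 64 s, if anything falls off the work surface, if the arm or the gripper's body presses on something with over 40 N, if the wrist force passes 120 N, or if a joint passes its speed limit or range.

## Robot

A 6-joint arm with a two-finger parallel gripper is mounted at the origin on the work surface. World frame = base frame: x ahead of the robot, y to its left, z up, the work surface at z = 0. Lengths are in m, angles in rad, forces in N, time in s.
With the tool pointing down it reaches from about 0.425 to 0.95 m from the base axis. Payload 3.5 kg.
Tool frame: the origin (TCP) lies on the centre line of the jaws, within the pads' length; the fingertips stand 14 mm ahead of it and the grasp point (between the pads) lies 5 mm behind it (ctrl.finger_overhang is the distance from the TCP to the fingertips, in m); z points along the fingers, y is the line along which they close (so a half turn about z gives the same grasp; the last joint's range is limited). The gripper opens to 85 mm and grips with 20 to 120 N. Pads are 22 mm wide; open, the fingers measure 114 mm over their backs; the gripper's body (76 mm by 85 mm) begins 54 mm behind the grasp point. The pads swing forward as they close: fully open they stand 13 mm farther back than shut.
Start: joints at [-1.3, 0.286, 1.577, -0, 1.279, -0.15], TCP at [0.276, -0.616, 0.22] pointing down, gripper open.
Joint ranges: [-2.77, 2.77], [-0.9, 2.22], [0.21, 2.48], [-1.53, 4.67], [0.24, 2.81], [-2.84, 2.84]. Speed limits (rad/s): [2.79, 2.79, 3.14, 3.14, 3.14, 3.14].

## Interface

Orientations are given as a unit quaternion [x, y, z, w].
In Python, from plant import ctrl gives the robot as it stands.
- The arm moves only by the tool send_rows, never from a script. Its argument "moves" is text: rows parted by semicolons, each of 7 numbers parted by spaces: the turn, a rotation vector about the tool's x, y, z in units of 360 degrees (1.0 is 360 degrees), then the shift along the tool's x, y, z in units of 20 cm (1.0 is 20 cm), then the gripper's target within -1 to 1 (fully open at 1, half-way at 0, shut at -1). A call has 1 to 12 rows; each row is the pose to reach, as a shift and turn from the pose commanded when the call began, along the tool's axes at that moment, turning the shorter way round; what a row does not reach only later rows make up. A row lasts 1/8 s, in which the tool goes at most 62.5 mm and 10.7 degrees, less where a joint would pass 70% of its speed; a pose out of reach is approached as far as the arm can. A call with a number of a shift or a turn outside -1 to 1 is refused whole. A call with a gripper value outside its range is refused whole. The fingers move at their own pace and stop on an object; "newtons" is the grip in N (left out, the last holds). Time passes only in rows, so rows that repeat a pose let the fingers close. It gives the time, the measured TCP pose, the force, the opening and the grip force at its end, in the units of the state.
- ctrl.get_state(): the state, without advancing time (a new reading comes with each control period).
- ctrl.read_camera(name): name is "scene" or "top" or "wrist"; returns a dict with "image" (480x640x3 uint8, red, green, blue), "fovy" (degrees; the focal length in pixels is half the picture's height over the tangent of half this angle, whatever the lens; pixels are square), "cx", "cy" (the principal point, pixels), "distortion" ([k1, k2, p1, p2, k3] as OpenCV has them; the pictures are not rectified), "extrinsics" (4x4, takes a point from camera to world coordinates). Camera axes: x right, y up, looking along -z (the intrinsics and any distortion apply to the point x, -y, -z); pixel columns grow to the right and rows downward; lengths in m; the calibration is good to about 2 mm. A picture is of the moment at which its call begins. There is no depth.
- ctrl.sign_off(): hands the job in; it is judged then, once.
The state is a dict: "time": time; "qpos": joint angles; "dq": joint speeds; "joint_efforts": joint torques, N m; "eef_pos": TCP position; "tcp_rot": TCP orientation; "contact_force": force on the tool from outside, world axes, zero at the start; "wrist_torque": the same for the moment, N m; "opening": opening from 0.0 (shut) to 1.0 (fully open); "finger_force": force on a finger pad.
Only numpy, scipy, OpenCV 4.12 (cv2) and the standard library are available. Lean on these libraries where they do the work, as an engineer would, in place of code of your own. Each camera call takes 0.05 s, during which the arm holds its last target. There are 200 camera calls.

## Working session

There is one attempt and no reset: what is moved stays moved. The work goes in short steps, Python scripts to look and compute and a tool call to move; the robot and the scene stay as the last step left them, time stands still between calls to the robot, and variables do not carry over. Pictures are saved under pics/ and viewed, at most 12 in all, crops included, and the job is handed in when it is done.

Besides the shell and the picture viewer there is one more tool, called after "Call:" by a JSON object that holds its "method" and its "body". send_rows: Moves the arm, as the interface text tells. Its arguments: {"type":"object","properties":{"moves":{"type":"string"},"newtons":{"type":"number"}},"required":["moves"]}

```bash
mkdir -p pics
cat > h.py <<'E'
import numpy as np, cv2
from plant import ctrl
def K(c):
    f=240/np.tan(np.radians(c["fovy"])/2)
    return np.array([[f,0,c["cx"]],[0,f,c["cy"]],[0,0,1.]])
def ray(c,uv):
    p=cv2.undistortPoints(np.array(uv,float).reshape(-1,1,2),K(c),np.array(c["distortion"],float))[:,0]
    E=np.array(c["extrinsics"]); d=np.c_[p[:,0],-p[:,1],-np.ones(len(p))]@E[:3,:3].T
    return E[:3,3],d
def onz(c,uv,z):
    o,d=ray(c,uv); return o+d*((z-o[2])/d[:,2])[:,None]
def proj(c,P):
    E=np.array(c["extrinsics"]); q=(np.atleast_2d(P)-E[:3,3])@E[:3,:3]
    q=q*[1,-1,-1]
    return cv2.projectPoints(q,np.zeros(3),np.zeros(3),K(c),np.array(c["distortion"],float))[0][:,0]
E
python3 - <<'E'
from h import *
for n in("scene","top"):
    c=ctrl.read_camera(n); cv2.imwrite(f"pics/{n}0.png",c["image"][:,:,::-1]); print(n,np.round(c["extrinsics"],3).tolist(),c["fovy"])
print(ctrl.get_state(),ctrl.finger_overhang)
E
```

```text
scene [[0.354, -0.72, 0.597, 1.071], [0.935, 0.276, -0.222, -0.167], [-0.005, 0.637, 0.771, 0.728], [0.0, 0.0, 0.0, 1.0]] 54.16847970006341
top [[-0.014, 0.981, -0.195, 0.394], [-1.0, -0.013, 0.004, 0.014], [0.002, 0.195, 0.981, 0.879], [0.0, 0.0, 0.0, 1.0]] 56.35892662826603
{'time': 0.1, 'qpos': array([-1.30001173e+00,  2.87138343e-01,  1.57804900e+00, -3.78502179e-05,
        1.27859890e+00, -1.49999417e-01]), 'dq': array([-0.00069636, -0.00133258, -0.00228967,  0.00041859,  0.00058885,
       -0.00015697]), 'joint_efforts': array([ 6.18512968e-04, -4.07292295e+01, -2.93699169e+01, -1.42207064e-04,
        3.33465243e-03, -6.51392497e-06]), 'eef_pos': array([ 0.27557016, -0.61549864,  0.21833471]), 'tcp_rot': array([ 9.77947391e-01,  2.08848502e-01, -8.42818288e-05, -1.09370006e-03]), 'contact_force': array([0.44341869, 0.96220965, 0.31027808]), 'wrist_torque': array([ 0.04297526,  0.03613513, -0.03244814]), 'finger_force': 0.0, 'opening': 0.9988403510918022} 0.014
```

View pics/top0.png

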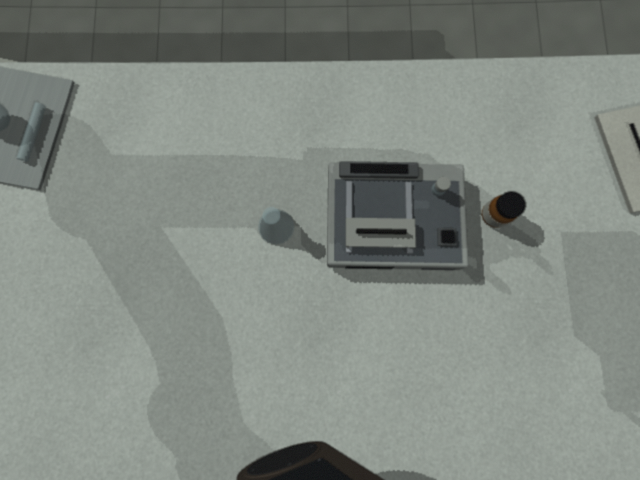

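View pics/scene0.png

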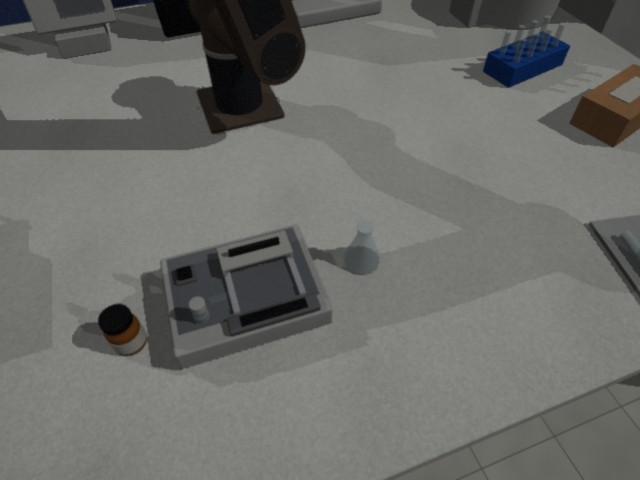

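The top view shows the console corners near (328,163), (464,165), (467,265) and (328,267). The rib runs (357,231) to (407,231), and the stop key is at (448,237). The scene view shows the rib at (254,246) and the stop key at (184,273). The flask stands left of the console, the jar right, and the vial is at the far right corner of the top.

Run:
```python
from h import *
def blobs(c,box,th):
    x0,y0,x1,y1=box; g=c["image"].max(2)[y0:y1,x0:x1]
    n,l,s,ce=cv2.connectedComponentsWithStats((g<th).astype(np.uint8))
    out=[]
    for i in range(1,n):
        if s[i,4]>40:
            r=cv2.minAreaRect(np.argwhere(l==i)[:,::-1].astype(np.float32)); out.append((ce[i]+[x0,y0],s[i,4],r[1],cv2.boxPoints(r)+[x0,y0]))
    return out
R={}
for n,box in(("top",(335,155,465,262)),("scene",(165,230,325,330))):
    c=ctrl.read_camera(n); R[n]=c
    for th in (40,):
        for b in blobs(c,box,th): print(n,np.round(b[0],1),b[1],np.round(b[2],1),[np.round(onz(c,b[0],z)[0][:2],4) for z in(.102,.074)], np.round(onz(c,b[3],.102)[:,:2],3).tolist())
c=R["top"]; P=onz(c,[(328,163),(464,165),(467,265),(328,267)],.06);print(np.round(P,4))
c=R["scene"];P=onz(c,[(299,227),(162,260),(177,358),(330,310)],.06);print(np.round(P,4))
for n,b in(("top",(320,150,480,275)),("scene",(150,215,340,365))):
    im=R[n]["image"][b[1]:b[3],b[0]:b[2],::-1]; k=800/im.shape[1]; k=min(k,600/im.shape[0]);cv2.imwrite(f"pics/{n}c.png",cv2.resize(im,None,fx=4 if n=="top" else 4*.99,fy=4 if n=="top" else 4*.99,interpolation=cv2.INTER_CUBIC))
```

```text
top [379.5 168.3] 532 [56.  9.] [array([ 0.6666, -0.1035]), array([ 0.6764, -0.1078])] [[0.658, -0.052], [0.676, -0.052], [0.674, -0.154], [0.657, -0.153]]
top [381.2 231.4] 194 [48.1  4. ] [array([ 0.5495, -0.102 ]), array([ 0.5551, -0.1062])] [[0.547, -0.059], [0.555, -0.059], [0.551, -0.144], [0.544, -0.144]]
top [448.1 236.2] 180 [12. 15.] [array([ 0.5394, -0.2191]), array([ 0.5446, -0.2275])] [[0.551, -0.207], [0.55, -0.234], [0.529, -0.232], [0.529, -0.206]]
scene [253.3 246.6] 362 [ 7.1 51.5] [array([ 0.5594, -0.1034]), array([ 0.5365, -0.1006])] [[0.55, -0.146], [0.553, -0.058], [0.569, -0.06], [0.566, -0.147]]
scene [284.4 270.5] 133 [49.2 21.3] [array([ 0.6263, -0.0691]), array([ 0.6064, -0.0647])] [[0.597, -0.104], [0.571, -0.073], [0.656, -0.035], [0.678, -0.065]]
scene [215.9 269.7] 230 [34.3 10.8] [array([ 0.5845, -0.1738]), array([ 0.5627, -0.1741])] [[0.559, -0.184], [0.559, -0.166], [0.629, -0.166], [0.629, -0.183]]
scene [243.4 267.7] 44 [ 1.9 26.9] [array([ 0.5968, -0.1305]), array([ 0.5756, -0.1288])] [[0.594, -0.151], [0.596, -0.107], [0.6, -0.108], [0.598, -0.151]]
scene [181.7 273.8] 241 [14.2 20.6] [array([ 0.5727, -0.2277]), array([ 0.5504, -0.2305])] [[0.56, -0.245], [0.558, -0.213], [0.588, -0.211], [0.59, -0.243]]
scene [272.5 311.6] 765 [11.4 69.4] [array([ 0.6937, -0.1099]), array([ 0.6769, -0.1073])] [[0.682, -0.161], [0.685, -0.054], [0.705, -0.056], [0.702, -0.161]]
scene [183.8 314.6] 213 [22.5 12.8] [array([ 0.6503, -0.2381]), array([ 0.6315, -0.2413])] [[0.651, -0.255], [0.63, -0.248], [0.651, -0.217], [0.671, -0.225]]
[[ 0.6933 -0.0115  0.06  ]
 [ 0.6853 -0.2715  0.06  ]
 [ 0.493  -0.2623  0.06  ]
 [ 0.4925 -0.0078  0.06  ]]
[[ 0.5101 -0.006   0.06  ]
 [ 0.4965 -0.2594  0.06  ]
 [ 0.6946 -0.2661  0.06  ]
 [ 0.6993 -0.0169  0.06  ]]
```

View pics/topc.png

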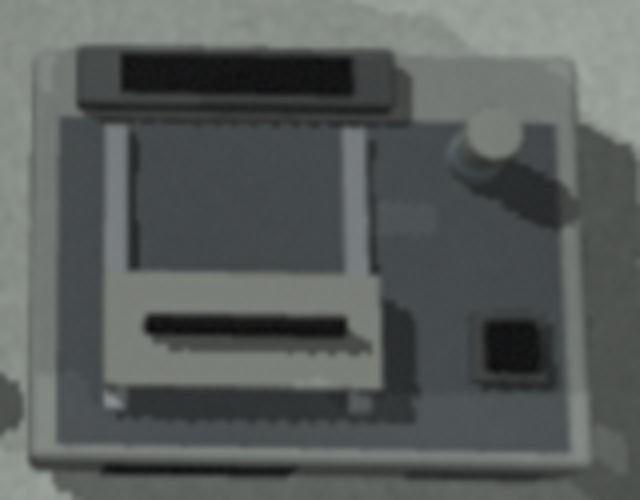

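Call:
{"method": "send_rows", "body": {"moves": "0 0 0 0.2 -0.15 0 0.07;0 0 0 0.4 -0.32 0.02 0.07;0 0 0 0.6 -0.49 0.04 0.07;0 0 0 0.8 -0.66 0.05 0.07;0 0 0 0.92 -0.78 0.06 0.07;0 0 0 1.0 -0.85 0.07 0.07;0 0 0 1.0 -0.85 0.07 0.07", "newtons": 40}}

```text
time: 1.08
eef_pos: [0.3892, -0.3785, 0.2054]
tcp_rot: [0.978, 0.21, -0.0, 0.0]
contact_force: [-0.1, -0.6, -0.4]
opening: 0.529
finger_force: 0.0
```

Call:
{"method": "send_rows", "body": {"moves": "0 0 0.012 0.2 -0.15 0 0.07;0 0 0.024 0.4 -0.32 0 0.07;0 0 0.036 0.6 -0.49 0 0.07;0 0 0.048 0.8 -0.66 0 0.07;0 0 0.060 0.92 -0.78 0 0.07;0 0 0.0722 1.0 -0.85 0 0.07;0 0 0.0722 1.0 -0.85 0 0.07;0 0 0.0722 1.0 -0.85 0 0.07"}}

```text
time: 2.08
eef_pos: [0.5019, -0.1437, 0.2056]
tcp_rot: [1.0, -0.017, -0.0, 0.0]
contact_force: [0.3, -0.1, -0.4]
opening: 0.534
finger_force: 0.0
```

Run:
```python
from h import *
s=ctrl.get_state();print({k:np.round(s[k],4) for k in("time","eef_pos","tcp_rot","opening","contact_force","qpos")},ctrl.finger_overhang)
c=ctrl.read_camera("wrist");cv2.imwrite("pics/w1.png",c["image"][:,:,::-1]);print(np.round(c["extrinsics"],3).tolist())
```

```text
{'time': np.float64(2.075), 'eef_pos': array([ 0.5019, -0.1437,  0.2056]), 'tcp_rot': array([ 9.999e-01, -1.650e-02, -1.000e-04,  3.000e-04]), 'opening': np.float64(0.5343), 'contact_force': array([ 0.2745, -0.1177, -0.3777]), 'qpos': array([-4.7310e-01, -4.1100e-02,  1.9631e+00, -6.0000e-04,  1.2195e+00,
        1.1310e+00])} 0.014
[[-0.034, 0.946, 0.323, 0.585], [-0.999, -0.033, -0.01, -0.146], [0.001, -0.323, 0.946, 0.358], [0.0, 0.0, 0.0, 1.0]]
```

View pics/w1.png

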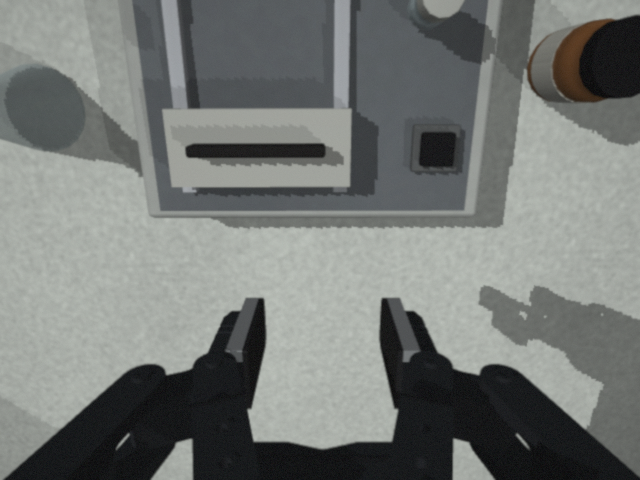

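The wrist view shows the rib at (186,151)-(326,150), the stop key at (437,148) and the near console edge at (148,215)-(477,213). The inner fingertip corners are at about (264,298) and (382,298).

Run:
```python
from h import *
s=ctrl.get_state();T=s["eef_pos"]
c=ctrl.read_camera("wrist");g=c["image"].max(2)
def blob(x0,y0,x1,y1,th=45):
    n,l,st,ce=cv2.connectedComponentsWithStats((g[y0:y1,x0:x1]<th).astype(np.uint8)); i=1+np.argmax(st[1:,4])
    r=cv2.minAreaRect(np.argwhere(l==i)[:,::-1].astype(np.float32)); return ce[i]+[x0,y0],cv2.boxPoints(r)+[x0,y0]
rc,rb=blob(175,135,340,165); sc,sb=blob(415,128,460,170)
print("rib",onz(c,rc,.102).round(4),onz(c,rb,.102)[:,:2].round(4).tolist())
st=onz(c,sc,.074);print("stop",st.round(4),onz(c,sb,.074)[:,:2].round(4).tolist())
P=onz(c,[(148,215),(312,214),(477,213)],.06);print("edge",P.round(4).tolist())
Q=onz(c,[(478,205),(497,20),(147,205),(132,20)],.06);print("side",Q.round(4).tolist())
for z in(.18,.185,.19,.195,.2):
    f=onz(c,[(265,298),(381,298),(238,298),(401,298)],z);print(z,f[:,:2].round(4).tolist(),f[0,1]-f[1,1])
a=onz(c,rb,.102);
```

```text
rib [[ 0.5548 -0.104   0.102 ]] [[0.5603, -0.0597], [0.5571, -0.1466], [0.5497, -0.1463], [0.5528, -0.0587]]
stop [[ 0.5481 -0.2257  0.074 ]] [[0.56, -0.2126], [0.5591, -0.2375], [0.5355, -0.2392], [0.5364, -0.2136]]
edge [[0.5034, -0.0082, 0.06], [0.4997, -0.1356, 0.06], [0.4959, -0.2635, 0.06]]
side [[0.5023, -0.2637, 0.06], [0.6302, -0.2652, 0.06], [0.5114, -0.0088, 0.06], [0.6388, -0.021, 0.06]]
0.18 [[0.4914, -0.1145], [0.4893, -0.1723], [0.4918, -0.1011], [0.4889, -0.1823]] 0.05778966475688668
0.185 [[0.494, -0.1154], [0.492, -0.1716], [0.4945, -0.1023], [0.4916, -0.1813]] 0.05616979322154059
0.19 [[0.4966, -0.1163], [0.4947, -0.1709], [0.4971, -0.1036], [0.4943, -0.1803]] 0.05454992168619448
0.195 [[0.4993, -0.1172], [0.4974, -0.1701], [0.4997, -0.1049], [0.497, -0.1793]] 0.052930050150848354
0.2 [[0.5019, -0.1181], [0.5, -0.1694], [0.5023, -0.1061], [0.4997, -0.1783]] 0.051310178615502244
```

Run:
```python
from h import *
c=ctrl.read_camera("scene");w=ctrl.read_camera("wrist");T=ctrl.get_state()["eef_pos"]
p=proj(c,T)[0];print("tcp px",p)
for n,uv in(("Linner",(265,298)),("Rinner",(381,298))):
    for z in(.19,.2,.21,.22,.23):
        P=onz(w,[uv],z);print(n,z,proj(c,P)[0].round(1))
x,y=int(p[0]),int(p[1])
a=c["image"][y-60:y+60,x-80:x+80,::-1];b=w["image"][280:420,160:340,::-1]
a=cv2.resize(a,(640,480),interpolation=cv2.INTER_CUBIC);print(x-80,y-60)
cv2.imwrite("pics/s2.png",a)
```

```text
tcp px [211.6376999  186.59168918]
Linner 0.19 [229.2 187.2]
Linner 0.2 [227.9 185.2]
Linner 0.21 [226.6 183. ]
Linner 0.22 [225.2 180.8]
Linner 0.23 [223.8 178.6]
Rinner 0.19 [195.8 194.9]
Rinner 0.2 [196.1 192.5]
Rinner 0.21 [196.3 189.9]
Rinner 0.22 [196.5 187.4]
Rinner 0.23 [196.8 184.7]
131 126
```

View pics/s2.png

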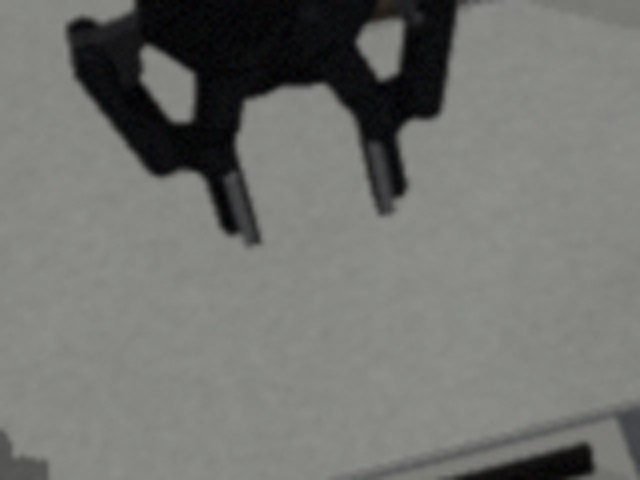

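The scene crop shows the fingertip corners at about (258,243) and (385,213). Both views put the tips near z = 0.22, higher than the nominal figure. I'll go down to a height that is safe either way and measure again.

Call:
{"method": "send_rows", "body": {"moves": "0 0 0 0.04 -0.1 0.05 0.07;0 0 0 0.083 -0.2 0.15 0.07;0 0 0 0.083 -0.213 0.3 0.07;0 0 0 0.083 -0.213 0.42 0.07;0 0 0 0.083 -0.213 0.5 0.07;0 0 0 0.083 -0.213 0.517 0.07;0 0 0 0.083 -0.213 0.517 0.07;0 0 0 0.083 -0.213 0.517 0.07"}}

```text
time: 3.28
eef_pos: [0.5208, -0.1007, 0.1034]
tcp_rot: [1.0, -0.016, 0.001, 0.0]
contact_force: [0.3, 0.1, 0.7]
opening: 0.535
finger_force: 0.0
```

Run:
```python
from h import *
s=ctrl.get_state();print(s["eef_pos"].round(4),s["contact_force"].round(2),s["tcp_rot"].round(4))
c=ctrl.read_camera("scene");w=ctrl.read_camera("wrist");T=s["eef_pos"]
p=proj(c,T)[0];x,y=int(p[0]),int(p[1]);print(x-60,y-45,p)
a=cv2.resize(c["image"][y-45:y+45,x-60:x+60,::-1],(600,450),interpolation=cv2.INTER_CUBIC)
b=cv2.resize(w["image"][:,:,::-1],(200,150)); 
cv2.imwrite("pics/s3.png",a);cv2.imwrite("pics/w3.png",w["image"][:,:,::-1])
```

```text
[ 0.5208 -0.1007  0.1034] [0.29 0.1  0.72] [ 9.999e-01 -1.650e-02  1.100e-03  4.000e-04]
188 184 [248.82326211 229.61061107]
```

View pics/s3.png

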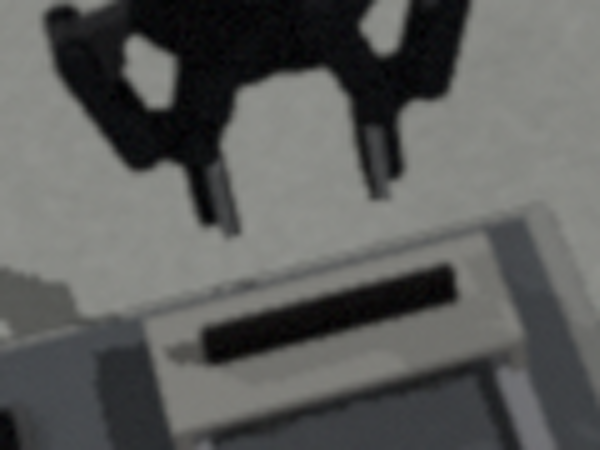

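View pics/w3.png

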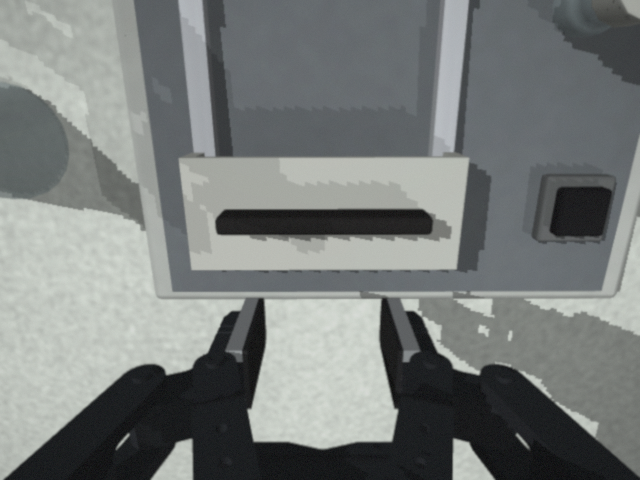

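The wrist view shows the fingers centred at column 323 and the rib centred at column 324, so they are aligned in y. Both pictures show the tips still clearly above the rib height. Next I'll back off the plate edge and go lower.

Call:
{"method": "send_rows", "body": {"moves": "0 0 0 -0.04 0 0 0.07;0 0 0 -0.05 0 0.05 0.07;0 0 0 -0.05 0 0.1 0.07;0 0 0 -0.05 0 0.13 0.07;0 0 0 -0.05 0 0.13 0.07;0 0 0 -0.05 0 0.13 0.07"}}

```text
time: 4.12
eef_pos: [0.5102, -0.1001, 0.0763]
tcp_rot: [1.0, -0.016, 0.0, 0.0]
contact_force: [0.2, 0.2, 0.9]
opening: 0.535
finger_force: 0.0
```

Run:
```python
from h import *
s=ctrl.get_state();print(s["eef_pos"].round(4),s["contact_force"].round(2))
c=ctrl.read_camera("scene");T=s["eef_pos"]
p=proj(c,T)[0];x,y=int(p[0]),int(p[1]);print(x-60,y-45,p)
a=cv2.resize(c["image"][y-45:y+45,x-60:x+60,::-1],(600,450),interpolation=cv2.INTER_CUBIC)
cv2.imwrite("pics/s4.png",a)
```

```text
[ 0.5102 -0.1001  0.0763] [0.18 0.17 0.93]
189 190 [249.54179761 235.13126389]
```

View pics/s4.png

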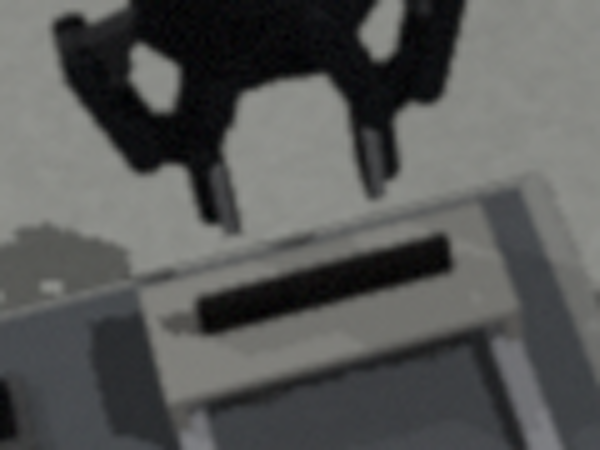

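The tips are at crop (232,235) and (375,195), which is (235.4,237) and (264,229) in the full picture. I'll triangulate them against the wrist pixels.

Run:
```python
from h import *
c=ctrl.read_camera("scene");w=ctrl.read_camera("wrist")
for a,b in(((235.4,237),(381,298)),((263.2,229.3),(265,298))):
    o1,d1=ray(c,[a]);o2,d2=ray(w,[b])
    A=np.c_[d1[0],-d2[0]];t=np.linalg.lstsq(A,o2-o1,rcond=None)[0]
    p,q=o1+t[0]*d1[0],o2+t[1]*d2[0];print(((p+q)/2).round(4),np.linalg.norm(p-q).round(4))
```

```text
[ 0.5163 -0.1247  0.0874] 0.0032
[ 0.5233 -0.0774  0.0962] 0.003
```

Call:
{"method": "send_rows", "body": {"moves": "0 0 0 0.04 0 0 0.07;0 0 0 0.08 0 0 0.07;0 0 0 0.12 0 0 0.07;0 0 0 0.12 0 0 0.07"}}

```text
time: 4.78
eef_pos: [0.5347, -0.1009, 0.0763]
tcp_rot: [1.0, -0.016, 0.0, 0.0]
contact_force: [0.5, -0.6, -0.1]
opening: 0.536
finger_force: 0.0
```

Call:
{"method": "send_rows", "body": {"moves": "0 0 0 0.04 0 0 0.07;0 0 0 0.08 0 0 0.07;0 0 0 0.1 0 0 0.07;0 0 0 0.1 0 0 0.07"}}

```text
time: 5.28
eef_pos: [0.5544, -0.1014, 0.0761]
tcp_rot: [1.0, -0.016, 0.0, 0.0]
contact_force: [-0.5, 0.9, -0.3]
opening: 0.536
finger_force: 0.2
```

Call:
{"method": "send_rows", "body": {"moves": "0 0 0 0.04 0 0 0.07;0 0 0 0.08 0 0 0.07;0 0 0 0.12 0 0 0.07;0 0 0 0.16 0 0 0.07;0 0 0 0.18 0 0 0.07"}}

```text
time: 5.9
eef_pos: [0.5905, -0.1026, 0.0761]
tcp_rot: [1.0, -0.016, -0.0, -0.0]
contact_force: [-1.7, 0.2, 0.2]
opening: 0.534
finger_force: 1.1
```

Run:
```python
from h import *
s=ctrl.get_state();print(s["eef_pos"].round(4),s["contact_force"].round(2))
w=ctrl.read_camera("wrist");cv2.imwrite("pics/w5.png",w["image"][:,:,::-1])
```

```text
[ 0.5905 -0.1026  0.0761] [-1.69  0.18  0.2 ]
```

View pics/w5.png

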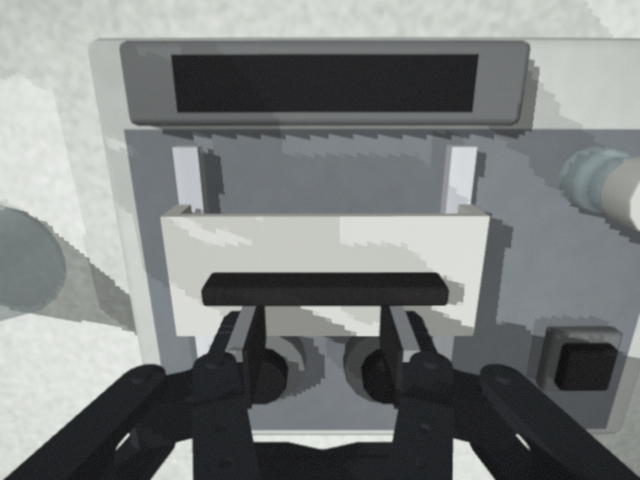

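The wrist view shows the rib at (325,288) touching the fingers. The plate has slid on, and the keys are coming into view at (270,375) and (378,375). I'll push on to the stop.

Call:
{"method": "send_rows", "body": {"moves": "0 0 0 0.015 0 0 0.07;0 0 0 0.03 0 0 0.07;0 0 0 0.03 0 0 0.07"}}

```text
time: 6.32
eef_pos: [0.5963, -0.1029, 0.0763]
tcp_rot: [1.0, -0.017, 0.0, 0.0]
contact_force: [-0.6, -0.7, -0.7]
opening: 0.538
finger_force: 0.5
```

Call:
{"method": "send_rows", "body": {"moves": "0 0 0 0.01 0 0 0.07;0 0 0 0.02 0 0 0.07;0 0 0 0.02 0 0 0.07"}}

```text
time: 6.7
eef_pos: [0.5963, -0.1028, 0.0763]
tcp_rot: [1.0, -0.016, -0.005, -0.0]
contact_force: [-12.9, -0.2, 7.5]
opening: 0.537
finger_force: 6.5
```

The force rose to 13 N, so the shutter is at its end stop. Back off, lift, and move over the keys.

Call:
{"method": "send_rows", "body": {"moves": "0 0 0 -0.03 0 0 0.07;0 0 0 -0.05 0 -0.02 0.07;0 0 0 -0.06 0 -0.1 0.07;0 0 0 -0.1 0 -0.2 0.07;0 0 0 -0.2 0 -0.25 0.07;0 0 0 -0.24 0 -0.25 0.07;0 0 0 -0.24 0 -0.25 0.07;0 0 0 -0.24 0 -0.25 0.07"}}

```text
time: 7.7
eef_pos: [0.5522, -0.1014, 0.126]
tcp_rot: [1.0, -0.016, -0.0, -0.0]
contact_force: [0.0, 0.3, -0.2]
opening: 0.53
finger_force: 0.0
```

Run:
```python
from h import *
s=ctrl.get_state();print(s["eef_pos"].round(4),s["contact_force"].round(2),s["tcp_rot"].round(4))
w=ctrl.read_camera("wrist");cv2.imwrite("pics/w6.png",w["image"][:,:,::-1])
g=w["image"].max(2)
m=(g[150:300]<45).astype(np.uint8);n,l,st,ce=cv2.connectedComponentsWithStats(m)
for i in range(1,n):
    if st[i,4]>100: print(st[i],ce[i]+[0,150],onz(w,[ce[i]+[0,150]],.102).round(4))
yaw=-.033
for d in(-.03,.03):
    P=np.array([.552-d*np.sin(yaw),-.1025+d,.078]);print(proj(w,P))
```

```text
[ 0.5522 -0.1014  0.126 ] [ 0.01  0.29 -0.18] [ 9.999e-01 -1.650e-02 -0.000e+00 -1.000e-04]
[ 225    0  199   13 2482] [322.72119259 155.76591459] [[ 0.6111 -0.1033  0.102 ]]
[ 246   85   47   47 1693] [269.69994093 258.24512699] [[ 0.5636 -0.0764  0.102 ]]
[ 356   85   47   47 1695] [378.71032448 258.11091445] [[ 0.5619 -0.1283  0.102 ]]
[ 521   84   50   41 1790] [544.94916201 253.58100559] [[ 0.5614 -0.2075  0.102 ]]
[[380.32448917 259.59471016]]
[[269.56760411 259.75956692]]
```

View pics/w6.png

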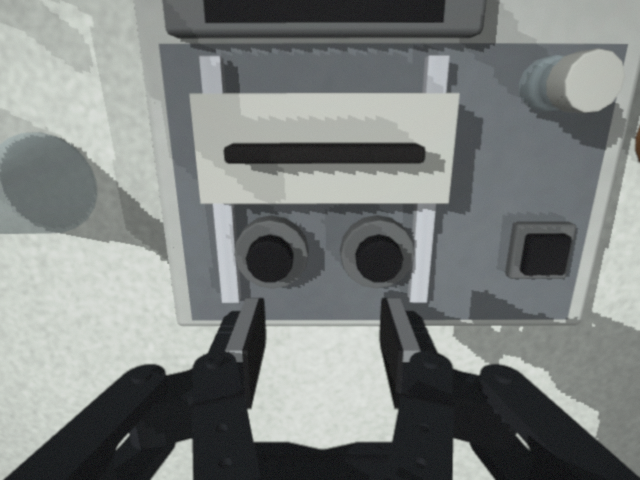

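The wrist view shows the key caps at (270,258) and (379,258), within 1 mm of prediction. The shutter is open, with the rib at (323,153). I'll widen the tips slightly and come down.

Call:
{"method": "send_rows", "body": {"moves": "0 0 0 0 0.003 0.06 0.2;0 0 0 0 0.003 0.14 0.2;0 0 0 0 0.003 0.22 0.2;0 0 0 0 0.003 0.26 0.2;0 0 0 0 0.003 0.28 0.2;0 0 0 0 0.003 0.28 0.2"}}

```text
time: 8.5
eef_pos: [0.552, -0.102, 0.0701]
tcp_rot: [1.0, -0.016, -0.0, -0.0]
contact_force: [-0.1, 0.4, -0.3]
opening: 0.597
finger_force: 0.0
```

Call:
{"method": "send_rows", "body": {"moves": "0 0 0 0 0 0.01 0.2;0 0 0 0 0 0.01 0.2"}}

```text
time: 8.75
eef_pos: [0.5521, -0.1021, 0.0686]
tcp_rot: [1.0, -0.016, 0.0, 0.0]
contact_force: [0.4, -0.1, -0.1]
opening: 0.597
finger_force: 0.0
```

Call:
{"method": "send_rows", "body": {"moves": "0 0 0 0 0 0.01 0.2;0 0 0 0 0 0.01 0.2"}}

```text
time: 9.0
eef_pos: [0.5523, -0.1021, 0.0669]
tcp_rot: [1.0, -0.016, 0.0, 0.0]
contact_force: [-0.8, 0.3, 3.7]
opening: 0.605
finger_force: 1.4
```

Call:
{"method": "send_rows", "body": {"moves": "0 0 0 0 0 0.01 0.2;0 0 0 0 0 0.01 0.2"}}

```text
time: 9.25
eef_pos: [0.5523, -0.1021, 0.0648]
tcp_rot: [1.0, -0.016, 0.0, 0.0]
contact_force: [-0.9, 0.1, 5.7]
opening: 0.597
finger_force: 2.6
```

Call:
{"method": "send_rows", "body": {"moves": "0 0 0 0 0 0.01 0.2;0 0 0 0 0 0.02 0.2;0 0 0 0 0 0.02 0.2"}}

```text
time: 9.62
eef_pos: [0.5524, -0.1021, 0.0616]
tcp_rot: [1.0, -0.016, 0.0, 0.0]
contact_force: [-2.5, 1.1, 9.3]
opening: 0.598
finger_force: 4.5
```

Call:
{"method": "send_rows", "body": {"moves": "0 0 0 0 0 0.01 0.2;0 0 0 0 0 0.01 0.2"}}

```text
time: 9.88
eef_pos: [0.5524, -0.1022, 0.061]
tcp_rot: [1.0, -0.016, -0.0, 0.0]
contact_force: [-6.4, 1.4, 15.0]
opening: 0.603
finger_force: 7.7
```

Call:
{"method": "send_rows", "body": {"moves": "0 0 0 0 0 0.007 0.2;0 0 0 0 0 0.007 0.2;0 0 0 0 0 0.007 0.2"}}

```text
time: 10.25
eef_pos: [0.5524, -0.1021, 0.0609]
tcp_rot: [1.0, -0.016, -0.001, 0.0]
contact_force: [-9.8, 2.3, 20.8]
opening: 0.598
finger_force: 10.8
```

Run:
```python
from h import *
s=ctrl.get_state();print(s["eef_pos"].round(4),s["contact_force"].round(2),s["wrist_torque"].round(3))
```

```text
[ 0.5524 -0.1021  0.0609] [-9.76  2.3  20.83] [ 0.478  1.608 -0.032]
```

Call:
{"method": "send_rows", "body": {"moves": "0 0 0 0 0 0 0.2;0 0 0 0 0 0 0.2;0 0 0 0 0 0 0.2;0 0 0 0 0 0 0.2;0 0 0 0 0 0 0.2;0 0 0 0 0 0 0.2;0 0 0 0 0 0 0.2;0 0 0 0 0 0 0.2;0 0 0 0 0 0 0.2;0 0 0 0 0 0 0.2;0 0 0 0 0 0 0.2;0 0 0 0 0 0 0.2"}}

```text
time: 11.75
eef_pos: [0.5524, -0.1022, 0.0609]
tcp_rot: [1.0, -0.016, -0.001, 0.0]
contact_force: [-10.0, 2.5, 22.2]
opening: 0.602
finger_force: 10.8
```

Call:
{"method": "send_rows", "body": {"moves": "0 0 0 0 0 0 0.2;0 0 0 0 0 0 0.2;0 0 0 0 0 0 0.2;0 0 0 0 0 0 0.2;0 0 0 0 0 0 0.2;0 0 0 0 0 0 0.2;0 0 0 0 0 0 0.2;0 0 0 0 0 0 0.2;0 0 0 0 0 0 0.2;0 0 0 0 0 0 0.2;0 0 0 0 0 0 0.2;0 0 0 0 0 0 0.2"}}

```text
time: 13.25
eef_pos: [0.5524, -0.1021, 0.0609]
tcp_rot: [1.0, -0.016, -0.001, 0.0]
contact_force: [-9.1, 2.5, 21.3]
opening: 0.6
finger_force: 10.8
```

Call:
{"method": "send_rows", "body": {"moves": "0 0 0 0 0 0 0.2;0 0 0 0 0 0 0.2;0 0 0 0 0 0 0.2;0 0 0 0 0 0 0.2"}}

```text
time: 13.75
eef_pos: [0.5524, -0.1022, 0.0609]
tcp_rot: [1.0, -0.016, -0.001, 0.0]
contact_force: [-8.9, 2.4, 21.6]
opening: 0.603
finger_force: 10.8
```

Both keys were held at the stop for about 3.7 s with even finger loads. Next: release straight up and cross to the far side of the rib.

Call:
{"method": "send_rows", "body": {"moves": "0 0 0 0 0 -0.03 0.2;0 0 0 0 0 -0.08 0.2;0 0 0 0 0 -0.18 0.2;0 0 0 0 0 -0.3 0.2;0 0 0 0 0 -0.36 0.2;0 0 0 0.1 0 -0.36 0.2;0 0 0 0.22 0 -0.36 0.2;0 0 0 0.34 0 -0.36 0.2;0 0 0 0.42 0 -0.36 0.2;0 0 0 0.44 0 -0.36 0.2;0 0 0 0.44 0 -0.36 0.2;0 0 0 0.44 0 -0.36 0.2"}}

```text
time: 15.25
eef_pos: [0.6391, -0.1048, 0.1285]
tcp_rot: [1.0, -0.016, -0.0, -0.0]
contact_force: [-0.4, 0.2, 0.2]
opening: 0.603
finger_force: 0.0
```

Run:
```python
from h import *
s=ctrl.get_state();print(s["eef_pos"].round(4),s["contact_force"].round(2),s["tcp_rot"].round(4))
w=ctrl.read_camera("top")
g=w["image"].max(2);b=g[190:262,340:425]
n,l,st,ce=cv2.connectedComponentsWithStats((b<40).astype(np.uint8))
for i in range(1,n):
    if st[i,4]>30: print(st[i],(ce[i]+[340,190]).round(1),onz(w,[ce[i]+[340,190]],.102).round(4))
c=ctrl.read_camera("scene");x,y=proj(c,s["eef_pos"])[0].astype(int)
a=cv2.resize(c["image"][y-60:y+60,x-80:x+80,::-1],(640,480),interpolation=cv2.INTER_CUBIC);cv2.imwrite("pics/s7.png",a);print(x-80,y-60)
```

```text
[ 0.6391 -0.1048  0.1285] [-0.36  0.22  0.21] [ 9.999e-01 -1.650e-02 -5.000e-04 -1.000e-04]
183 213
```

View pics/s7.png

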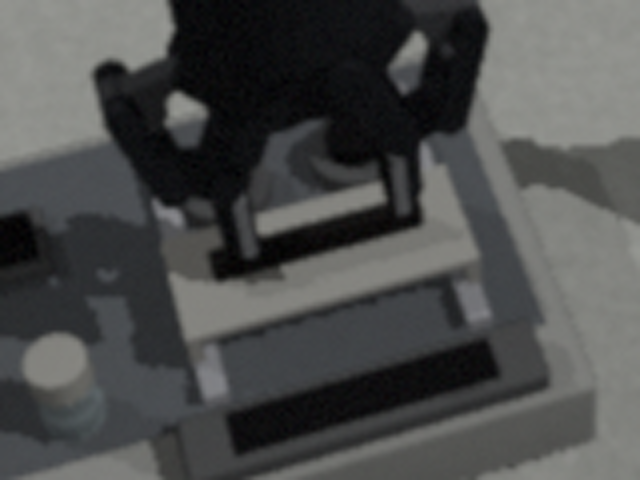

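The scene crop shows the tips at (250,258) and (400,215), still above and beyond the rib. The keys are up, and the vial at (60,380) is untouched. Now descend behind the rib and push it back.

Call:
{"method": "send_rows", "body": {"moves": "0 0 0 0.01 0 0.06 0.2;0 0 0 0.01 0 0.14 0.2;0 0 0 0.01 0 0.2 0.2;0 0 0 0.01 0 0.23 0.2;0 0 0 0.01 0 0.23 0.2;0 0 0 0.01 0 0.23 0.2"}}

```text
time: 16.1
eef_pos: [0.6423, -0.1051, 0.0834]
tcp_rot: [1.0, -0.016, 0.0, 0.0]
contact_force: [0.8, 0.5, -0.1]
opening: 0.6
finger_force: 0.0
```

Call:
{"method": "send_rows", "body": {"moves": "0 0 0 -0.04 0 0 0.2;0 0 0 -0.08 0 0 0.2;0 0 0 -0.12 0 0 0.2;0 0 0 -0.16 0 0 0.2;0 0 0 -0.16 0 0 0.2"}}

```text
time: 16.73
eef_pos: [0.609, -0.1038, 0.0829]
tcp_rot: [1.0, -0.017, -0.001, -0.0]
contact_force: [-0.5, 0.3, -0.0]
opening: 0.599
finger_force: 0.0
```

Call:
{"method": "send_rows", "body": {"moves": "0 0 0 -0.03 0 0 0.2;0 0 0 -0.06 0 0 0.2;0 0 0 -0.09 0 0 0.2;0 0 0 -0.12 0 0 0.2"}}

```text
time: 17.23
eef_pos: [0.5856, -0.1031, 0.0829]
tcp_rot: [1.0, -0.016, 0.0, 0.0]
contact_force: [2.2, -0.1, 0.1]
opening: 0.603
finger_force: 1.1
```

Run:
```python
from h import *
s=ctrl.get_state();print(s["eef_pos"].round(4),s["contact_force"].round(2))
c=ctrl.read_camera("wrist");cv2.imwrite("pics/w8.png",c["image"][:,:,::-1])
```

```text
[ 0.5856 -0.1031  0.0829] [ 2.16 -0.1   0.05]
```

View pics/w8.png

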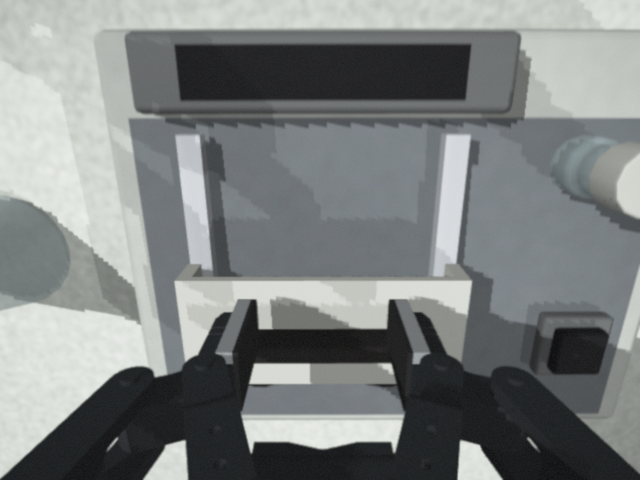

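The wrist view shows the rib at (322,345) behind the fingers, and the plate is moving back with them. I'll continue to the stop.

Call:
{"method": "send_rows", "body": {"moves": "0 0 0 -0.03 0 0 0.2;0 0 0 -0.06 0 0 0.2;0 0 0 -0.08 0 0 0.2;0 0 0 -0.08 0 0 0.2"}}

```text
time: 17.77
eef_pos: [0.5691, -0.1025, 0.0827]
tcp_rot: [1.0, -0.016, -0.001, -0.0]
contact_force: [0.3, 0.1, -0.6]
opening: 0.596
finger_force: 0.2
```

Call:
{"method": "send_rows", "body": {"moves": "0 0 0 -0.01 0 0 0.2;0 0 0 -0.02 0 0 0.2;0 0 0 -0.02 0 0 0.2"}}

```text
time: 18.15
eef_pos: [0.5662, -0.1024, 0.0828]
tcp_rot: [1.0, -0.016, 0.0, 0.0]
contact_force: [3.0, 0.3, -1.0]
opening: 0.601
finger_force: 1.6
```

Call:
{"method": "send_rows", "body": {"moves": "0 0 0 -0.01 0 0 0.2;0 0 0 -0.015 0 0 0.2;0 0 0 -0.015 0 0 0.2"}}

```text
time: 18.52
eef_pos: [0.566, -0.1025, 0.0832]
tcp_rot: [1.0, -0.017, 0.005, 0.0]
contact_force: [10.2, 0.2, -5.7]
opening: 0.596
finger_force: 5.4
```

At the stop with 10 N. Back off, lift clear, and check.

Call:
{"method": "send_rows", "body": {"moves": "0 0 0 0.03 0 0 0.2;0 0 0 0.06 0 0 0.2;0 0 0 0.06 0 -0.06 0.2;0 0 0 0.06 0 -0.2 0.2;0 0 0 0.06 0 -0.4 0.2;0 0 0 0.06 0 -0.6 0.2;0 0 0 0 0 -0.65 0.2;0 0 0 -0.15 0 -0.65 0.2;0 0 0 -0.3 0 -0.65 0.2;0 0 0 -0.3 0 -0.65 0.2;0 0 0 -0.3 0 -0.65 0.2"}}

```text
time: 19.9
eef_pos: [0.5028, -0.1003, 0.2124]
tcp_rot: [1.0, -0.017, -0.0, -0.0]
contact_force: [-0.5, -1.0, -0.2]
opening: 0.597
finger_force: 0.0
```

Run:
```python
from h import *
s=ctrl.get_state();print(s["eef_pos"].round(4),s["contact_force"].round(2))
w=ctrl.read_camera("wrist");g=w["image"].max(2)
n,l,st,ce=cv2.connectedComponentsWithStats((g[:290]<45).astype(np.uint8))
for i in range(1,n):
    if st[i,4]>100: print(st[i],ce[i].round(1),onz(w,[ce[i]],.102)[0].round(4),onz(w,[ce[i]],.074)[0].round(4))
```

```text
[ 0.5028 -0.1003  0.2124] [-0.48 -0.97 -0.19]
[635  52   5  34 107] [637.7  68.7] [ 0.5966 -0.2971  0.102 ] [ 0.5977 -0.3178  0.074 ]
[ 476  131   37   34 1135] [494.1 147.1] [ 0.5517 -0.2133  0.102 ] [ 0.548 -0.225  0.074]
[ 256  146  135   13 1595] [323.  151.5] [ 0.5526 -0.1022  0.102 ] [ 0.549  -0.1022  0.074 ]
```

```bash
python3 -c "
from plant import ctrl
print(ctrl.sign_off())"
```

```text
the job is handed in; nothing more can be done
None
```

The job is handed in after about 20 s of robot time: the shutter was pushed fully open, both round keys were held fully down together for about 3.7 s and let up, and the shutter was pushed back to its shut stop; I saw no contact with the stop key, flask, jar or vial.

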